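# Clamp the circuit panel with the T-handle hex key

## Robot

A 7-joint arm with a two-finger parallel gripper is mounted at the origin on the work surface. World frame = base frame: x ahead of the robot, y to its left, z up, the work surface at z = 0. Lengths are in mm, angles in rad, forces in N, time in s.
With the tool pointing down it reaches from about 400 to 850 mm from the base axis. Payload 4.4 kg.
Tool frame: the origin (TCP) lies midway between the tips of the shut fingers; the grasp point (between the pads) lies 19 mm behind it (robot.grip_depth is the distance from the TCP to the grasp point, in mm); z points along the fingers, y is the direction in which the jaws open and shut (so a half turn about z gives the same grasp; the last joint's range is limited). The gripper opens to 94 mm and grips with 3 to 60 N. Pads are 16 mm wide; open, the fingers measure 119 mm over their backs; the gripper's body (75 mm by 177 mm) begins 78 mm behind the grasp point.
Start: joints at [-1.201, 0.628, 0.038, 1.517, -0.027, 0.996, -0.02], TCP at [274.367, 589.272, 205.478] pointing down, gripper open.
Joint ranges: [-3.06, 3.06], [-0.37, 2.12], [-1.25, 1.32], [0.18, 2.47], [-1.1, 4.24], [0.23, 1.98], [-2.94, 2.94]. Speed limits (rad/s): [2.57, 2.57, 3.14, 3.14, 3.14, 3.14, 3.14].

## Interface

Orientations are given as [roll, pitch, yaw] about the fixed x, y, z axes, in that order (R = Rz(yaw) Ry(pitch) Rx(roll)).
In Python, from bench import robot, let_go, close, solver, cams, workorder, monitor gives the robot as it stands. Calls block until the motion is done:
- robot.movep(position, orientation): joint-space move of the TCP to a pose.
- robot.movel(position, ori=None, max_speed=150, threshold=None): straight line of the TCP; ori=None keeps the orientation; max_speed is the mean speed in mm/s. With threshold (N) it stops when the force on the tool has changed by that much, and returns True; else False.
- robot.move_j(angles): joint-space move.
- let_go() and close(newtons=None): open the fingers fully, or close them until they stop; newtons is the grip in N (None keeps the last).
- robot.wait(seconds).
- solver.inverse_kinematics(position, orientation): joint angles nearest the present ones, or None.
- cams.grab_frame(name): name is "scene" or "top" or "wrist"; returns a dict with "pixels" (384x512x3 uint8, red, green, blue), "depth" (384x512 float32, mm along the optical axis (not along the pixel's ray), 0 where there is no reading), "K" (3x3 intrinsics, pixels), "pose" (4x4, takes a point from camera to world coordinates). Camera axes: x right, y up, looking along -z (the intrinsics and any distortion apply to the point x, -y, -z); pixel columns grow to the right and rows downward; lengths in mm; the calibration is good to about 2 mm. A picture is of the moment at which its call begins.
A pose or a line that the arm cannot do raises robot.MotionError and nothing moves.
- workorder.finish_job(): hands the job in, once; it reports no verdict.
Readings, each from a call of its own:
- monitor.get_time(): time.
- monitor.get_joint_pos(): joint angles.
- monitor.get_qd(): joint speeds.
- monitor.get_joint_efforts(): joint torques, N m.
- monitor.get_tool_pos(): TCP position.
- monitor.get_orientation(): TCP orientation.
- monitor.get_ft_force(): force on the tool from outside, world axes, zero at the start.
- monitor.get_moment(): the same for the moment, N m.
- monitor.get_finger_gap(): finger opening in mm.
Only numpy, scipy, OpenCV 4.12 (cv2) and the standard library are available. Lean on these libraries where they do the work, as an engineer would, in place of code of your own. Each camera call takes 0.05 s, during which the arm holds its last target.

## Task

Clamp the green circuit panel down: take the larger T-handle hex key from its rack, feel with its tip along the slot of the strap clamp for the recessed hex socket of the screw, probing with a light hand and never ramming screw or strap. Seat the key fully and turn it clockwise (seen from above), a quarter turn or so at a grasp, until the screw comes up firm, then stop: do not wrench on the tight screw. Then draw the key out, stand it back upright in its empty hole in the rack and let go, leaving the panel and everything else where it lies.

Things in the scene. Friction and masses are not known exactly. Their poses are not given: they have to be found in the camera images.
- key: larger of two loose T-handle hex keys, upright in the rack, 0.14-0.24 kg: steel hex shank 12 mm across flats (13.9 across corners), black crossbar 100 x 18 x 18 mm from 100 to 118 mm above the tip, round collar 22 mm wide under it. Origin: middle of the tip face; z up the shank, x along the bar; two of the six flats face +x and -x. Grip it from above across the bar's 18 mm, at mid-bar, with about 40 N.
- bar (a point): the middle of the larger key's crossbar, 109 mm above its tip; axes as the key's (x along the bar).
- rack: fixed aluminium block 80 x 190 x 45 mm (x, y, z). Origin: centre of its underside. Two round holes 19 mm wide, 38 mm deep (floor 7 mm above the underside) at x 0, y -45 and +45 mm. Each key stands in one of them, tip on the hole's floor, bar about along the rack's x axis; which key is in which varies.
- fixture: fixed aluminium tooling plate 240 x 200 x 16 mm with steel fences 10 mm high on its +x and -y edges. Origin: centre of its underside. The strap clamp stands at the middle of its -x side.
- clamp: steel strap clamp on the plate, 106 mm long (x), 40 mm wide, 25 mm thick; at +x its rubber-soled toe reaches over the panel's edge. Origin: middle of its slot, at its underside; axes as the fixture's. Comes down 0.28 mm per rad of the screw (under 1 mm in all) and presses the panel when the screw is tight. The screw's head lies recessed in the slot; 4 to 6 N of push is enough to feel it and to seat the key.
- slot (a point): middle of the strap's slot (39 mm along x, 24 mm wide), at the strap's top face. The screw head, 21 mm wide, is centred across the slot but anywhere from -8 to +8 mm along x: not reported, to be felt. Its top is 7 mm below this point, the slot's floor beside it 21 mm, a fully seated key's tip 16 mm. A tip lowered here always lands on the head. The hex socket has a 1.2 mm chamfer and catches a tip within 1.5 mm.
- screw (a joint): turn of the clamp screw, rad, growing clockwise seen from above: starts at 0.3 to 1.0, comes up firm at 2.8. At 0 two flats of its hex socket (12.8 mm across flats, 9 mm deep) face along the slot's x; it looks the same every pi/3. Turning friction 0.2 N m, stays where left; when tight the torque soon rises by 0.25 N m more. The key has about 0.12 rad of play each way and leans a little when let go.
- panel: green circuit panel with rows of small metal pads, 134 x 172 x 4 mm, loose, 0.3 kg, lying on the plate with one edge under the clamp's toe. Origin: centre of its underside. Leave it in place.
- small_key: smaller T-handle hex key in the rack's other hole: shank 6 mm across flats, 78 mm long, crossbar 66 x 12 x 14 mm. Too small for the screw. Origin: middle of its tip. Leave alone.
- step_block: steel step block, 36 x 24 x 24 mm with three steps, loose on the plate beside the clamp. Origin: centre of its underside. Leave alone.
- tweezers: steel tweezers 133 mm long, 7 mm high, lying on the bench. Origin: near their middle, on the bench. Leave alone.
- loupe: small black eye loupe, 40 mm wide, 38 mm high, on the bench. Origin: centre of its underside. Leave alone.
- bottle: clear solvent bottle with a steel pump top, 62 mm wide, 112 mm high. Origin: centre of its underside. Leave alone.
- brush: black anti-static brush, 163 mm long, 24 mm high, lying on the bench. Origin: near its middle, on the bench. Leave alone.
Mind the look-alikes: they are no part of the job. Several things have the shape of the rack; the one meant has the colours described above. What is shaped like the key but white is not meant.

How it is judged:
By the outcome, as a careful person would: the job done as asked, in the order asked, and still so for the second after the job is handed in, with the robot touching nothing.
It also fails if it takes over 72 s, if anything falls off the work surface, if the arm or the gripper's body presses on something with over 40 N, if the wrist force passes 120 N, or if a joint passes its speed limit or range.

## Working session

There is one attempt and no reset: what is moved stays moved. The work goes in short steps, each a Python script; the robot and the scene stay as the last script left them, time stands still between calls to the robot, and variables do not carry over. Pictures are saved under pics/ and viewed, and the job is handed in when it is done.

```bash
ls; mkdir -p pics; python3 - <<'E'
from bench import *
import cv2,numpy as np
for n in ["scene","top","wrist"]:
    f=cams.grab_frame(n)
    cv2.imwrite(f"pics/{n}0.png",f["pixels"][:,:,::-1])
    np.savez(f"pics/{n}0.npz",**f)
    print(n,f["K"].tolist(),f["pose"].round(3).tolist(),[k for k in f])
print(monitor.get_time())
E
```

```text
pics
scene [[356.1383922012433, 0.0, 258.9600806272636], [0.0, 356.1383922012433, 191.4435993888615], [0.0, 0.0, 1.0]] [[-0.386, -0.746, 0.543, 1000.887], [0.922, -0.308, 0.232, 109.502], [-0.006, 0.59, 0.807, 791.977], [0.0, 0.0, 0.0, 1.0]] ['pixels', 'depth', 'K', 'pose']
top [[357.14839204415557, 0.0, 252.01808259487188], [0.0, 357.14839204415557, 189.2210428327124], [0.0, 0.0, 1.0]] [[-0.007, 0.989, -0.15, 378.038], [-1.0, -0.01, -0.024, -107.871], [-0.025, 0.15, 0.988, 1105.323], [0.0, 0.0, 0.0, 1.0]] ['pixels', 'depth', 'K', 'pose']
wrist [[300.22518962493433, 0.0, 256.40659115609094], [0.0, 300.22518962493433, 191.5958909713598], [0.0, 0.0, 1.0]] [[0.421, -0.882, -0.209, 213.169], [0.907, 0.41, 0.098, 616.358], [-0.001, -0.231, 0.973, 383.445], [0.0, 0.0, 0.0, 1.0]] ['pixels', 'depth', 'K', 'pose']
0.15
```

View pics/scene0.png

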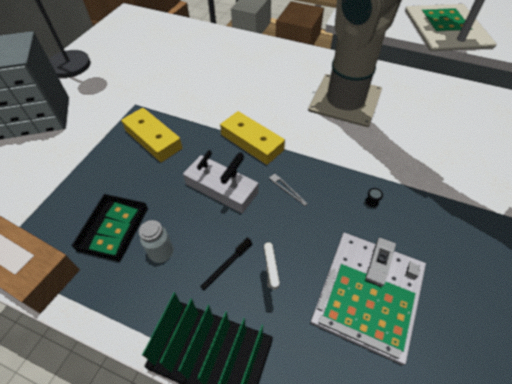

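View pics/top0.png

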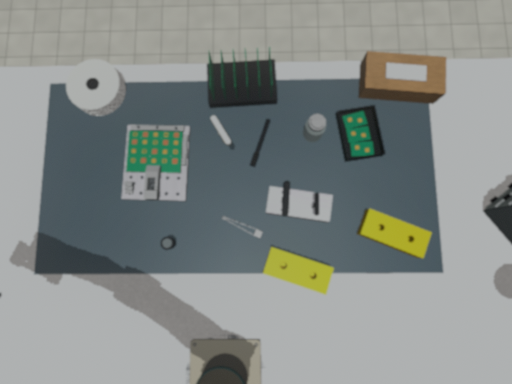

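View pics/wrist0.png

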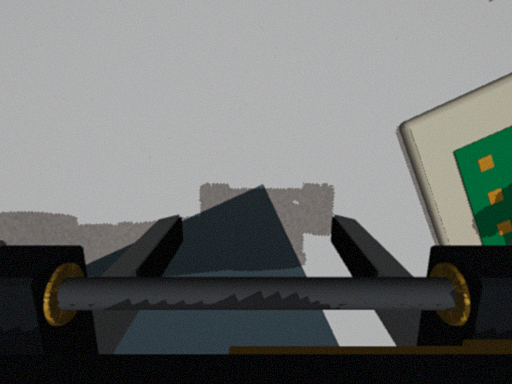

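Candidates for the rack in the top view are the silvery block at (300,204), the yellow block at (298,270) and the yellow block at (395,233). Only the silvery one is aluminium-coloured and holds two black keys. The larger key has the longer bar, at (286,199). The white key-like thing at (221,130) is a look-alike. I'll confirm this in enlarged crops.

```bash
cat > h.py <<'E'
import numpy as np, cv2
def load(n): return dict(np.load(f"pics/{n}.npz"))
def ray(f,u,v):
    K=f["K"];d=np.array([(u-K[0,2])/K[0,0],-(v-K[1,2])/K[1,1],-1.0])
    P=f["pose"];return P[:3,3],P[:3,:3]@d
def onz(f,u,v,z):
    o,d=ray(f,u,v);return o+d*(z-o[2])/d[2]
def proj(f,p):
    P=f["pose"];c=P[:3,:3].T@(np.asarray(p,float)-P[:3,3]);K=f["K"]
    return np.array([K[0,0]*c[0]/-c[2]+K[0,2],K[1,1]*-c[1]/-c[2]+K[1,2]])
def cloud(f):
    K=f["K"];v,u=np.mgrid[:384,:512];D=f["depth"]
    c=np.stack([(u-K[0,2])/K[0,0]*D,-(v-K[1,2])/K[1,1]*D,-D],-1)
    return c@f["pose"][:3,:3].T+f["pose"][:3,3]
E
python3 - <<'E'
from h import *
f=load("top0");s=load("scene0")
def crop(f,u0,u1,v0,v1,k): return cv2.resize(f["pixels"][v0:v1,u0:u1,::-1],None,fx=k,fy=k,interpolation=cv2.INTER_CUBIC)
a=crop(f,255,345,175,230,4);b=crop(f,115,205,115,210,4);c=crop(s,175,265,140,215,4);d=crop(s,330,430,230,290,4)
H=np.zeros((600,800,3),np.uint8)
H[:220,:360]=a;H[220:600,:360]=b;H[:300,400:760]=c;H[300:540,400:800]=d
cv2.imwrite("pics/crops.png",H)
P=cloud(f)
for u,v in [(286,199),(286,190),(317,204),(300,204),(152,183),(165,150),(160,240)]: print((u,v),P[v,u].round(1))
# rack
E
```

```text
(286, 199) [ 498.5 -178.1  124.6]
(286, 190) [ 523.7 -178.7  124.1]
(317, 204) [ 486.7 -267.1   97.7]
(300, 204) [ 492.6 -224.8   47.9]
(152, 183) [563.3 224.8  31.7]
(165, 150) [669.2 190.   23.8]
(160, 240) [390.2 203.9  -1.7]
```

View pics/crops.png

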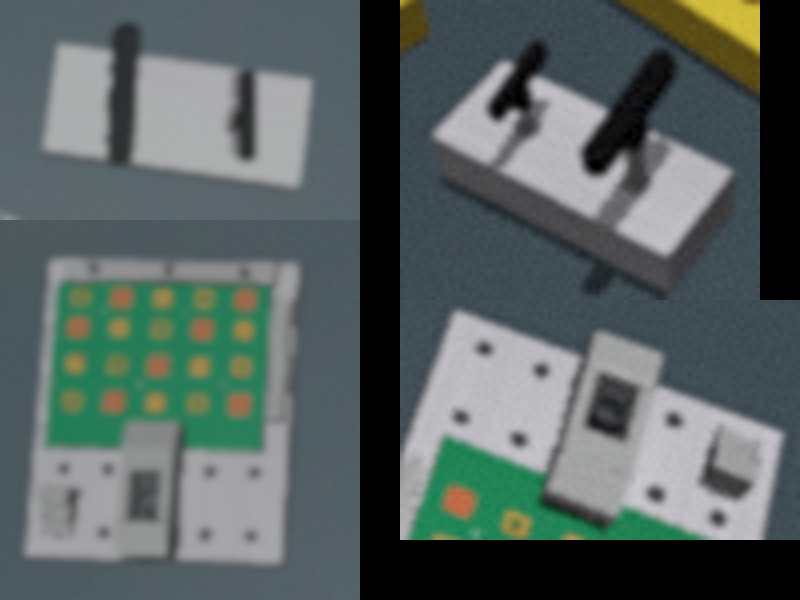

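The crops confirm it. The silvery rack holds the larger key, with the long bar at top (286,196), and the smaller key at (317,204). The clamp slot is at top (151,186), with the round screw head visible inside it. I'll get rough poses first, then plan close-up wrist views of the slot and the key.

```bash
python3 - <<'E'
from h import *
from bench import *
from scipy.spatial.transform import Rotation as R
f=load("top0");w=load("wrist0")
p=np.array(monitor.get_tool_pos());o=monitor.get_orientation();print("tool",p,o)
Rt=R.from_euler("xyz",o).as_matrix()
C=np.eye(4);C[:3,:3]=Rt.T@w["pose"][:3,:3];C[:3,3]=Rt.T@(w["pose"][:3,3]-p);np.save("camtool.npy",C);print(C.round(3))
P=cloud(f);hsv=cv2.cvtColor(f["pixels"],cv2.COLOR_RGB2HSV)
def rect(m,u0,u1,v0,v1,z,name):
    q=np.zeros((384,512),np.uint8);q[v0:v1,u0:u1]=m[v0:v1,u0:u1]
    c=max(cv2.findContours(q,0,2)[0],key=cv2.contourArea)
    pts=np.array([onz(f,*x[0],z)[:2] for x in c],np.float32)
    print(name,cv2.minAreaRect(pts))
V=hsv[:,:,2]
bar=(V<60)&(P[:,:,2]>90)
rect(bar.astype(np.uint8),275,298,175,222,124,"bar")
rect((V>140).astype(np.uint8),255,345,175,230,45,"rack")
for u,v in [(158,178),(150,200),(134,200),(177,200),(157,187)]: print(P[v,u].round(1),f["pixels"][v,u])
# slot
print("slot",onz(f,115+146/4,115+(497-220)/4,45))
fx=[(50,260),(300,262),(282,563),(25,557)]
for u,v in fx: print(onz(f,115+u/4,115+(v-220)/4,16).round(1))
print("clampcorners",[onz(f,115+u/4,115+(v-220)/4,45)[:2].round(1).tolist() for u,v in [(125,424),(182,422),(172,557),(118,555)]])
E
```

```text
tool [274.15642775 588.80105565 204.78671467] [-3.14016663e+00  4.99880289e-07  2.70577672e+00]
[[ 1.00000e-03  9.73000e-01  2.31000e-01  6.69200e+01]
 [ 1.00000e+00 -1.00000e-03 -1.00000e-03 -1.01900e+00]
 [-1.00000e-03  2.31000e-01 -9.73000e-01 -1.78657e+02]
 [ 0.00000e+00  0.00000e+00  0.00000e+00  1.00000e+00]]
bar ((501.8074951171875, -176.13595581054688), (11.911128044128418, 89.72589874267578), 85.3415756225586)
rack ((490.49786376953125, -253.84405517578125), (127.40637969970703, 81.11631774902344), 81.1488265991211)
[575.8 202.2  47.3] [97 99 99]
[513.9 236.9   6.7] [74 83 87]
[515.4 290.3  -1.6] [ 91  99 103]
[512.1 150.4  14.5] [130 132 136]
[548.1 204.2  47.9] [107 109 109]
slot [557.19267827 222.10426026  45.        ]
[755.2 315.4  16. ]
[750.6 114.4  16. ]
[509.4 123.6  16. ]
[515.9 323.9  16. ]
clampcorners [[613.9, 240.3], [615.0, 196.5], [511.2, 200.7], [513.1, 241.8]]
```

```bash
python3 - <<'E'
from bench import *
import numpy as np
for name,p in [("slot",[562,222,150]),("rack",[502,-177,150])]:
    for y in np.arange(-3.1,3.2,0.4):
        q=solver.inverse_kinematics(p,[np.pi,0,y]); print(name,round(y,2),None if q is None else np.round(q,2))
E
```

```text
slot -3.1 [-0.37  0.63 -0.08  1.71  0.07  0.81  1.13]
slot -2.7 [-0.31  0.63 -0.19  1.7   0.15  0.82  1.45]
slot -2.3 [-0.24  0.64 -0.3   1.7   0.24  0.84  1.77]
slot -1.9 [-0.17  0.65 -0.41  1.7   0.32  0.86  2.09]
slot -1.5 [-0.11  0.67 -0.51  1.7   0.41  0.88  2.42]
slot -1.1 [-0.05  0.7  -0.62  1.7   0.49  0.91  2.75]
slot -0.7 [-1.02  0.92  1.14  1.73 -0.92  1.14 -1.86]
slot -0.3 [-0.88  0.75  0.78  1.72 -0.64  0.94 -1.71]
slot 0.1 [-0.83  0.72  0.69  1.72 -0.56  0.9  -1.38]
slot 0.5 [-0.77  0.7   0.58  1.72 -0.48  0.87 -1.05]
slot 0.9 [-0.7   0.67  0.46  1.72 -0.38  0.85 -0.75]
slot 1.3 [-0.64  0.65  0.36  1.71 -0.29  0.83 -0.42]
slot 1.7 [-0.59  0.64  0.27  1.71 -0.22  0.82 -0.09]
slot 2.1 [-0.53  0.63  0.18  1.71 -0.14  0.81  0.24]
slot 2.5 [-0.47  0.63  0.08  1.71 -0.07  0.81  0.57]
slot 2.9 [-0.42  0.63 -0.01  1.71  0.01  0.81  0.9 ]
rack -3.1 [ 0.26  0.53  0.04  1.91 -0.03  0.7   1.93]
rack -2.7 [ 0.33  0.53 -0.07  1.9   0.05  0.71  2.24]
rack -2.3 [ 0.4   0.54 -0.17  1.9   0.14  0.71  2.56]
rack -1.9 [ 0.48  0.55 -0.29  1.9   0.23  0.73  2.87]
rack -1.5 [-0.37  0.83  1.14  1.92 -0.91  1.02 -1.87]
rack -1.1 [-0.37  0.83  1.14  1.92 -0.91  1.02 -1.47]
rack -0.7 [-0.37  0.83  1.14  1.92 -0.91  1.02 -1.07]
rack -0.3 [-0.21  0.66  0.79  1.92 -0.63  0.83 -0.95]
rack 0.1 [-0.17  0.64  0.72  1.92 -0.58  0.8  -0.6 ]
rack 0.5 [-0.13  0.62  0.65  1.92 -0.52  0.78 -0.26]
rack 0.9 [-0.08  0.6   0.56  1.92 -0.45  0.76  0.07]
rack 1.3 [-0.03  0.58  0.48  1.91 -0.39  0.74  0.4 ]
rack 1.7 [ 0.02  0.56  0.39  1.91 -0.32  0.72  0.73]
rack 2.1 [ 0.08  0.55  0.31  1.91 -0.25  0.71  1.06]
rack 2.5 [ 0.13  0.54  0.22  1.91 -0.18  0.71  1.39]
rack 2.9 [ 0.2   0.54  0.13  1.91 -0.1   0.7   1.72]
```

```bash
python3 - <<'E'
from h import *
from bench import *
def save(n,f): cv2.imwrite(f"pics/{n}.png",f["pixels"][:,:,::-1]);np.savez(f"pics/{n}.npz",**f)
t0=monitor.get_time()
y=3.06; tx=np.array([np.cos(y),np.sin(y)])
p=np.array([562,222])-28*tx
robot.movep([*p,95],[np.pi,0,y]); f=cams.grab_frame("wrist");save("w_slot",f)
print(monitor.get_time()-t0,monitor.get_tool_pos())
b=np.array([502,-176.5])-28*tx
robot.movep([*b,190],[np.pi,0,y]); f=cams.grab_frame("wrist");save("w_key",f)
print(monitor.get_time()-t0,monitor.get_tool_pos(),monitor.get_joint_pos())
E
```

```text
1.8583000000000003 [589.49516193 221.62561164  95.30873822]
3.4417 [ 530.52231292 -176.96543679  189.71021783] [ 0.35431948  0.51808547 -0.12277681  1.78997538  0.08037734  0.83868803
  1.68557494]
```

View pics/w_slot.png

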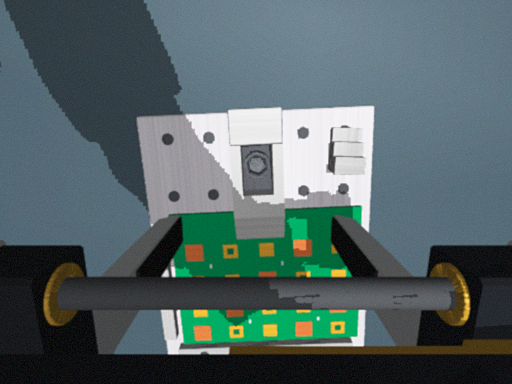

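View pics/w_key.png

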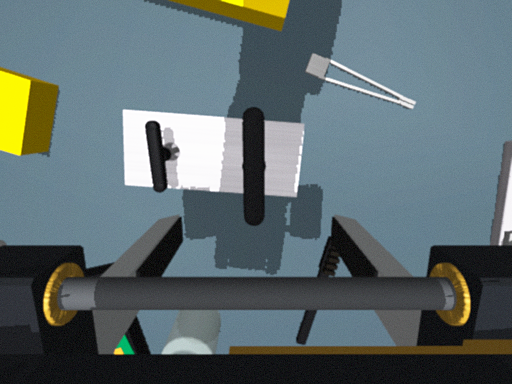

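The slot view shows the screw head with its hex in the slot near (257,161), and the slot outline spans columns 242–273 and rows 145–195. In the key view the larger bar runs from (254,108) to (254,224). The smaller key is at (157,155).

```bash
python3 - <<'E'
from h import *
f=load("w_slot");g=load("w_key")
a=cv2.resize(f["pixels"][138:202,224:290,::-1],None,fx=9,fy=9,interpolation=cv2.INTER_CUBIC)
a=cv2.normalize(a,None,0,255,cv2.NORM_MINMAX)
# gamma
a=(255*(a/255.)**0.6).astype(np.uint8)
cv2.imwrite("pics/slotcrop.png",a)
V=cv2.cvtColor(g["pixels"],cv2.COLOR_RGB2HSV)[:,:,2]
P=cloud(g)
m=((P[:,:,2]>100)&(V<70)).astype(np.uint8);m[:,:225]=0;m[:,285:]=0;m[:90]=0;m[235:]=0
c=max(cv2.findContours(m,0,2)[0],key=cv2.contourArea)
print(cv2.minAreaRect(c), cv2.boundingRect(c), "ztop",np.median(P[:,:,2][m>0]))
pts=np.array([onz(g,*x[0],125)[:2] for x in c],np.float32);print("bar",cv2.minAreaRect(pts))
# PCA of mask
v,u=np.nonzero(m);q=np.array([onz(g,a_,b_,125)[:2] for a_,b_ in zip(u,v)]);mu=q.mean(0);w,E=np.linalg.eigh(np.cov((q-mu).T));print("pca",mu,np.arctan2(E[1,1],E[0,1]),np.sqrt(w*12), (q@E[:,1]).min(),(q@E[:,1]).max())
# rack
V2=((V>120)).astype(np.uint8);V2[:95]=0;V2[205:]=0;V2[:,:110]=0;V2[:,315:]=0
pts=np.argwhere(V2)[:,::-1];print(len(pts))
r=[onz(g,*x,45)[:2] for x in [(124,109),(303,125),(297,196),(125,186)]];print(np.round(r,1))
F=cloud(f);print("strap z",F[190:200,262:275,2].round(1).mean(),F[205:212,250:270,2].mean(), F[158:164,254:260,2].round(1))
E
```

```text
((253.0, 166.0), (118.0, 22.0), 90.0) (242, 107, 23, 119) ztop 124.39798440787305
bar ((501.790771484375, -177.85508728027344), (17.557636260986328, 97.3912582397461), 85.84413146972656)
pca [ 499.97516278 -177.61268143] 3.0712109720341654 [16.749487   94.93227363] -561.7555473508951 -464.35572602819536
16151
[[ 441.4 -308.3]
 [ 472.2 -123.6]
 [ 548.8 -133.5]
 [ 522.5 -322. ]]
strap z 47.64846153846155 48.05988001472726 [[31.1 32.4 31.9 31.9 31.3 32. ]
 [32.5 32.9 32.1 32.1 31.8 32.5]
 [32.6 30.9 31.4 33.  33.4 31.8]
 [32.4 32.3 31.5 31.  32.4 32.7]
 [33.6 31.3 32.7 32.3 33.1 32.1]
 [30.9 32.6 31.4 31.9 31.3 32.5]]
```

View pics/slotcrop.png

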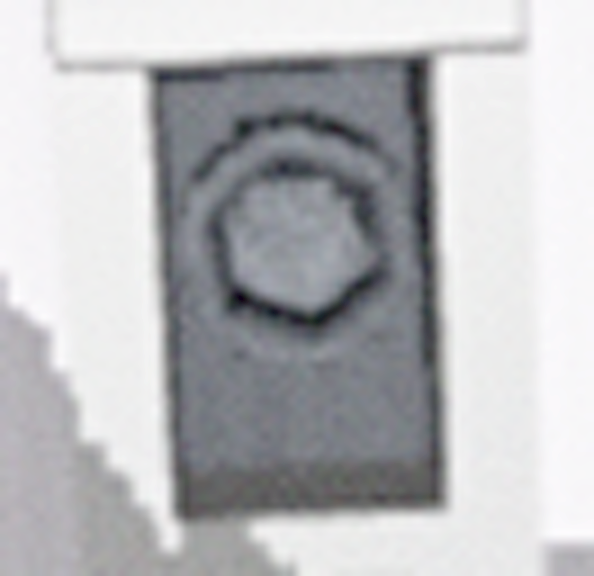

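The crop shows the head centred near crop (296,236), and the hex socket corners give a phase of about 19° clockwise from the slot's x. The slot corners are at crop (155,70), (432,60), (443,505) and (180,515). Next I convert these to world coordinates and go grasp the key.

```bash
cat >> h.py <<'E'
def px(x,y): return 224+(x+.5)/9-.5,138+(y+.5)/9-.5
E
python3 - <<'E'
from h import *
f=load("w_slot")
c=np.array([onz(f,*px(*a),47.8)[:2] for a in [(155,70),(432,60),(443,505),(180,515)]]);print(c.round(1),c.mean(0))
for i,j in [(0,3),(1,2)]: d=c[j]-c[i];print(np.hypot(*d),np.arctan2(d[1],d[0]))
for i,j in [(0,1),(3,2)]: d=c[j]-c[i];print(np.hypot(*d),np.arctan2(-d[0],d[1])+np.pi)
h=onz(f,*px(296,236),41)[:2];print("head",h)
k=np.array([onz(f,*px(*a),40.5)[:2] for a in [(310,325),(230,300),(215,225),(280,160),(368,188),(385,262)]]);m=k.mean(0);print("hex centre",m)
an=np.arctan2(*(k-m).T[::-1]);print(np.hypot(*(k-m).T), np.degrees(an)%60)
print("fixture corners",[onz(f,*p,16)[:2].round(1).tolist() for p in [(138,117),(373,107)]])
E
python3 - <<'E'
from bench import *
import numpy as np
y=3.070
t0=monitor.get_time()
robot.movep([501.8,-177.8,150],[np.pi,0,y])
robot.movel([501.8,-177.8,97],max_speed=100)
print(monitor.get_tool_pos(),monitor.get_ft_force(),monitor.get_moment())
close(40)
print("gap",monitor.get_finger_gap(),monitor.get_tool_pos(),monitor.get_ft_force(),monitor.get_moment(),monitor.get_time(),monitor.get_time()-t0)
E
```

```text
[[539.7 213.3]
 [540.7 236.3]
 [578.7 234.7]
 [577.8 212. ]] [559.26209906 224.04380027]
38.1068973947921 -0.034155941574991994
38.03739499848224 -0.04210916773396326
23.0021887177826 3.0984485109134
22.69915042092004 3.1014434950401393
head [555.44971894 223.79818476]
hex centre [556.19954928 223.91244406]
[7.25132423 7.73658935 7.3878328  7.4331906  7.75987971 7.75267787] [ 3.85468834  5.33189383 12.73932258  7.55369482  4.1235114  13.47712612]
fixture corners [[512.1, 128.3], [519.5, 323.6]]
[ 502.59730571 -177.88055237   97.47487742] [-0.69470746 -0.39655859  0.39827841] [ 0.08875282 -0.02230855  0.02781341]
gap 19.905482759633436 [ 501.76921266 -177.79285429   96.97153734] [ 0.31756839  0.32152184 -0.77250612] [ 0.04131488 -0.04826421  0.00376244] 5.725 2.1332999999999998
```

```bash
python3 - <<'E'
from h import *
from bench import *
robot.wait(0.1)
print("gap",monitor.get_finger_gap(),monitor.get_tool_pos(),monitor.get_ft_force(),monitor.get_time())
for n in ["scene","wrist"]:
    f=cams.grab_frame(n);np.savez(f"pics/g_{n}.npz",**f);cv2.imwrite(f"pics/g_{n}.png",f["pixels"][:,:,::-1])
    if n=="scene": cv2.imwrite("pics/g_crop.png",cv2.resize(f["pixels"][110:230,160:290,::-1],None,fx=5,fy=5,interpolation=cv2.INTER_CUBIC))
E
```

```text
gap 20.15035517315016 [ 501.78457264 -177.77019647   96.97910621] [0.38972554 0.84712207 0.31988274] 5.825
```

View pics/g_crop.png

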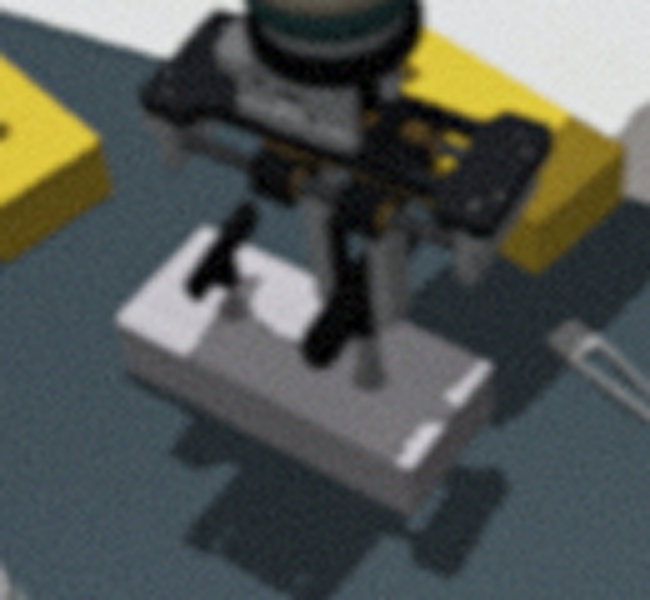

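View pics/g_wrist.png

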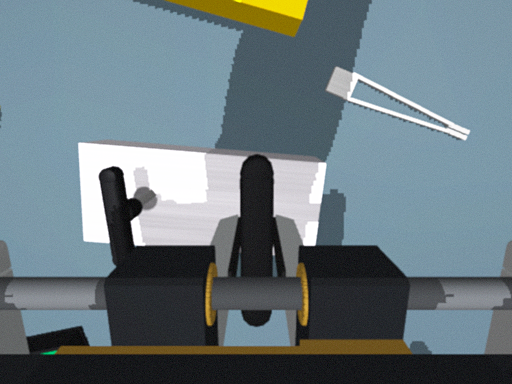

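The scene crop shows the fingers closed across the larger bar near crop (345,290). The wrist view shows the bar centred between the pads, with the small key untouched. Next I lift the key and check the hold.

```bash
python3 - <<'E'
from h import *
from bench import *
robot.movel([501.8,-177.8,165],max_speed=120)
robot.wait(0.1)
F=[monitor.get_ft_force() for _ in range(5)]
print("gap",monitor.get_finger_gap(),monitor.get_tool_pos(),np.round(F,2),monitor.get_moment(),monitor.get_time())
y=np.pi-0.387
q=solver.inverse_kinematics([556,224,165],[np.pi,0,y]);print(q)
robot.movep([556,224,165],[np.pi,0,y])
robot.wait(0.15)
F=[monitor.get_ft_force() for _ in range(5)]
print("gap",monitor.get_finger_gap(),monitor.get_tool_pos(),monitor.get_orientation(),np.round(F,2),monitor.get_moment(),monitor.get_joint_pos(),monitor.get_time())
for n in ["scene","top","wrist"]:
    f=cams.grab_frame(n);np.savez(f"pics/s_{n}.npz",**f);cv2.imwrite(f"pics/s_{n}.png",f["pixels"][:,:,::-1])
    if n=="scene": cv2.imwrite("pics/s_crop.png",cv2.resize(f["pixels"][170:300,310:440,::-1],None,fx=4.5,fy=4.5,interpolation=cv2.INTER_CUBIC))
E
```

```text
gap 20.090680125488117 [ 501.00128244 -177.57292427  164.05043674] [[ 0.67 -0.53 -1.19]
 [ 0.67 -0.53 -1.19]
 [ 0.67 -0.53 -1.19]
 [ 0.67 -0.53 -1.19]
 [ 0.67 -0.53 -1.19]] [0.00569458 0.00584771 0.00583299] 6.7417
[-0.41458524  0.60022271 -0.02405489  1.70709765  0.01833619  0.83449081
  0.73704502]
gap 20.680931045210606 [556.5457342  222.20185779 165.03588009] [-3.14100430e+00  4.10431084e-04  2.75204321e+00] [[-0.27  0.77 -2.05]
 [-0.27  0.77 -2.05]
 [-0.27  0.77 -2.05]
 [-0.27  0.77 -2.05]
 [-0.27  0.77 -2.05]] [ 0.04702587  0.0620868  -0.02651077] [-0.41254983  0.60001652 -0.02304753  1.70742306  0.01850926  0.83451306
  0.73724165] 8.3917
```

View pics/s_crop.png

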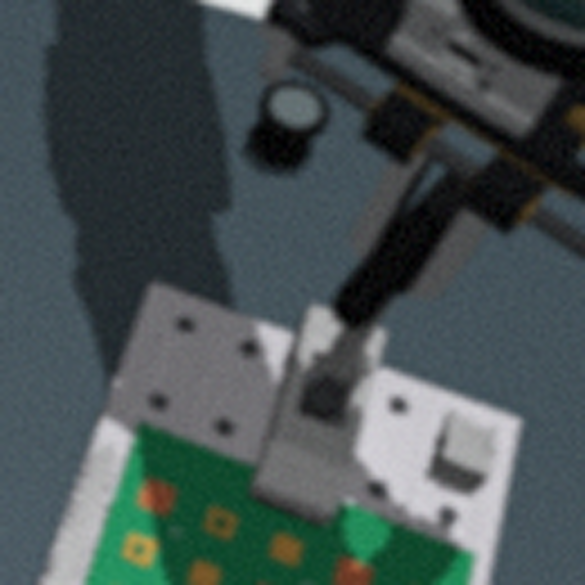

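View pics/s_wrist.png

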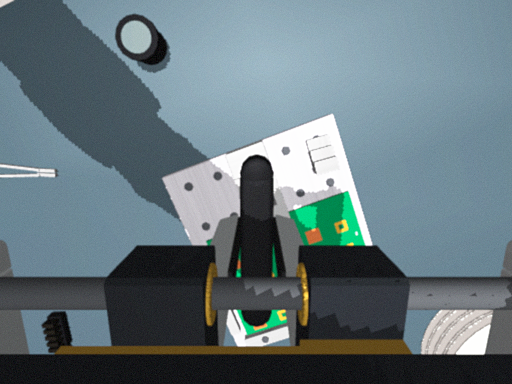

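The key hangs in the grip, vertical and over the slot at scene crop (325,390). I read several samples to gauge the noise and settling, then make a light descent at the seen head position.

```bash
cat > rd.py <<'E'
from h import *
from bench import *
def rd(n=5,dt=0.02):
    L=[]
    for _ in range(n):
        robot.wait(dt);L.append(np.r_[monitor.get_tool_pos(),monitor.get_ft_force(),monitor.get_moment()[2]])
    L=np.array(L);return L.mean(0),L.std(0)
E
python3 - <<'E'
from rd import *
a,s=rd();print(a.round(2),s.round(2))
robot.movel([556,224,146],max_speed=80)
a,s=rd();print(a.round(2),s.round(2))
r=robot.movel([556,224,121],max_speed=15,threshold=3.5)
t=monitor.get_time();a,s=rd();print(r,a.round(2),s.round(2),t)
E
```

```text
[ 5.5621e+02  2.2337e+02  1.6506e+02 -5.0000e-02 -1.6000e-01 -1.7300e+00
  2.0000e-02] [0.03 0.1  0.01 0.45 0.32 0.38 0.02]
[ 5.5593e+02  2.2401e+02  1.4581e+02  7.0000e-02  5.4000e-01 -1.2500e+00
  0.0000e+00] [0.14 0.07 0.18 0.38 0.42 0.25 0.02]
True [ 5.5618e+02  2.2421e+02  1.2252e+02 -1.5000e-01 -0.0000e+00  5.5900e+00
  3.0000e-02] [0.01 0.02 0.01 0.33 0.53 0.34 0.01] 10.525
```

It stopped at TCP z 122.5, so the tip is about 8.5 mm below the head top. That matches the seated depth: the head top would stop it near 131 and the slot floor near 117. Next I turn clockwise on the last joint in small steps, watching the moment.

```bash
cat >> rd.py <<'E'
def turn(q0,goal,step=0.1,stop=None,log=True,n=3):
    """rotate j7 from q0[6] down to goal in steps, stop when |Mz|>stop"""
    q=np.array(q0,float)
    while q[6]>goal+1e-6:
        q[6]=max(goal,q[6]-step);robot.move_j(list(q))
        a,s=rd(n,0.01)
        if log: print(round(q[6],3),"xyz",a[:3].round(2),"F",a[3:6].round(1),"Mz",a[6].round(3),"t",round(monitor.get_time(),2))
        if stop is not None and abs(a[6])>stop: print("STOP");break
    return q
E
python3 - <<'E'
from rd import *
import json
q=solver.inverse_kinematics([556.1,224.1,122.6],[np.pi,0,np.pi-.387]);print(np.round(q,4),monitor.get_joint_pos(),monitor.get_orientation())
q=turn(q,q[6]-0.5,0.1,stop=0.45)
json.dump(list(q),open("q.json","w"));print(monitor.get_joint_pos(),monitor.get_orientation())
E
```

```text
[-0.415   0.6545 -0.0237  1.7436  0.0213  0.7438  0.7343] [-0.41491126  0.65458362 -0.02388405  1.74364662  0.02124833  0.74331509
  0.7343379 ] [3.14126480e+00 8.45740012e-05 2.75463448e+00]
0.634 xyz [556.16 224.26 122.62] F [0.4 0.2 1.5] Mz 0.0 t 10.88
0.534 xyz [556.21 224.35 122.62] F [0.6 0.7 1.6] Mz 0.102 t 11.16
0.434 xyz [556.23 224.3  122.63] F [-0.2  1.   0.9] Mz 0.133 t 11.43
0.334 xyz [556.24 224.25 122.61] F [0.6 0.8 0.7] Mz 0.134 t 11.71
0.234 xyz [556.27 224.21 122.64] F [0.7 1.9 0.3] Mz 0.14 t 11.98
[-0.41494644  0.65445882 -0.02376068  1.74341674  0.02131094  0.74356609
  0.23895139] [3.14119559e+00 6.42526545e-05 2.25922807e+00]
```

Mz sits on a plateau of about 0.135 N m, so the key is engaged and the screw is turning. I continue to a quarter turn or so, following the screw down slightly.

```bash
python3 - <<'E'
from rd import *
import json
q0=json.load(open("q.json"))
q=np.array(solver.inverse_kinematics([556.2,224.25,122.3],monitor.get_orientation()[:0].tolist() or [np.pi,0,np.pi-.387-.5]));print(q.round(4),np.round(q0,4))
q[6]=q0[6]
q=turn(q,0.7343-1.5,0.17,stop=0.3)
json.dump(list(q),open("q.json","w"))
E
```

```text
[-0.4151  0.6551 -0.0237  1.7434  0.0214  0.7434  0.2341] [-0.415   0.6545 -0.0237  1.7436  0.0213  0.7438  0.2343]
0.064 xyz [556.46 224.27 122.59] F [0.4 0.5 3.4] Mz 0.127 t 12.29
-0.106 xyz [556.46 224.27 122.55] F [1.2 0.6 4. ] Mz 0.064 t 12.6
-0.276 xyz [556.49 224.28 122.56] F [1.1 0.9 4.6] Mz 0.125 t 12.91
-0.446 xyz [556.49 224.26 122.55] F [1.1 1.  4.9] Mz 0.146 t 13.22
-0.616 xyz [556.5  224.23 122.55] F [0.7 0.5 5.5] Mz 0.065 t 13.53
-0.766 xyz [556.49 224.22 122.54] F [1.4 0.8 5.5] Mz 0.161 t 13.82
```

```bash
python3 - <<'E'
from rd import *
import json
q=np.array(json.load(open("q.json")))
q[6]+=0.06;robot.move_j(list(q))
let_go();print("gap",monitor.get_finger_gap(),monitor.get_time())
p=monitor.get_tool_pos()
robot.movel([556.3,224.2,175],max_speed=150)
print(monitor.get_orientation(),monitor.get_joint_pos())
qn=np.array(monitor.get_joint_pos());qn[6]=q[6]+np.pi-0.06
robot.move_j(list(qn));robot.wait(0.1)
print(monitor.get_orientation(),monitor.get_tool_pos(),monitor.get_time())
f=cams.grab_frame("wrist");np.savez("pics/r_wrist.npz",**f);cv2.imwrite("pics/r_wrist.png",f["pixels"][:,:,::-1])
f=cams.grab_frame("scene");np.savez("pics/r_scene.npz",**f);cv2.imwrite("pics/r_crop.png",cv2.resize(f["pixels"][170:300,310:440,::-1],None,fx=4.5,fy=4.5,interpolation=cv2.INTER_CUBIC))
E
```

```text
gap 94.10697673865658 15.2667
[-3.14154689e+00  2.21288061e-05  1.31479759e+00] [-0.41466603  0.58858392 -0.02408108  1.69698934  0.01768143  0.85628004
 -0.702282  ]
[ 3.14153554e+00 -6.04900043e-05 -1.89038855e+00] [556.06384736 224.08351587 174.83568839] 18.4667
```

View pics/r_wrist.png

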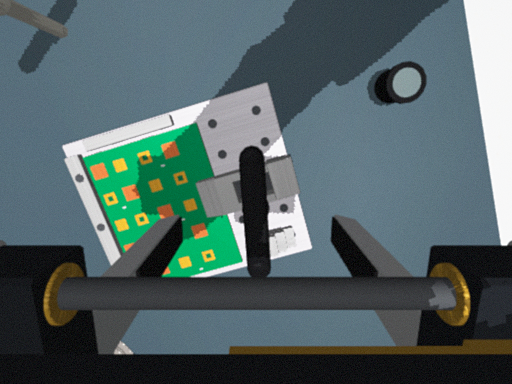

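View pics/r_crop.png

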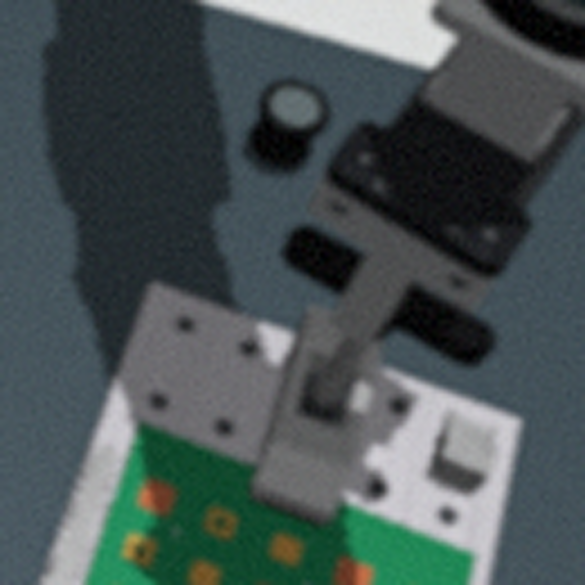

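The wrist view shows the key standing in the slot, with its bar from (251,150) to (259,275) and leaning only a little. The scene crop shows the shank inside the slot. I measure the bar for the re-grasp.

```bash
python3 - <<'E'
from h import *
g=load("r_wrist")
V=cv2.cvtColor(g["pixels"],cv2.COLOR_RGB2HSV)[:,:,2];P=cloud(g)
m=((P[:,:,2]>120)&(P[:,:,2]<165)&(V<70)).astype(np.uint8);m[:,:230]=0;m[:,285:]=0;m[:140]=0;m[285:]=0
for r in (150,170,190,210,230,250,265): 
    u=np.nonzero(m[r])[0];print(r,u.min() if len(u) else None,u.max() if len(u) else None,np.median(P[r,u,2]).round(1) if len(u) else None)
a=[];
for r in range(165,255,4):
    u=np.nonzero(m[r])[0]
    if len(u)>8:
        z=np.median(P[r,u,2]);a.append(onz(g,(u.min()+u.max())/2,r,z))
a=np.array(a);d=a[-1]-a[0];k=np.polyfit(a[:,1],a[:,0],1);print("yaw",np.arctan2(-1*1,-k[0]),"z slope",np.polyfit(np.linalg.norm(a-a[0],axis=1),a[:,2],1))
for uv in [(251,147),(259,277)]: print(onz(g,*uv,150).round(1))
e=np.array([onz(g,*uv,150)[:2] for uv in [(251,147),(259,277)]]);print("mid",e.mean(0),np.hypot(*(e[1]-e[0])), a.round(1)[::5])
E
```

```text
150 243 260 149.4
170 240 264 150.0
190 241 266 149.7
210 242 268 149.9
230 245 268 150.1
250 247 268 150.2
265 248 270 150.3
yaw -1.8252670447282648 z slope [6.37856660e-03 1.49845653e+02]
[543.5 175.7 150. ]
[568.4 269.2 150. ]
mid [555.96106969 222.43469655] 96.73010250123575 [[546.7 187.5 150. ]
 [550.5 201.  149.7]
 [553.7 215.2 149.7]
 [557.7 229.4 150.2]
 [561.8 244.3 149.9]]
```

```bash
python3 - <<'E'
from rd import *
import json
y=-1.826
qc=np.array(monitor.get_joint_pos());qc[6]+=0.064;robot.move_j(list(qc))
robot.movel([556.1,223.8,122.3],max_speed=90)
print(monitor.get_orientation(),monitor.get_joint_pos()[6],monitor.get_ft_force())
close(40)
a,s=rd();print(monitor.get_finger_gap(),a.round(2),monitor.get_time())
q=np.array(solver.inverse_kinematics([556.3,224.2,122.2],[np.pi,0,y]));print(q.round(3))
q[6]=min(q[6],2.44)
q=turn(q,q[6]-0.9,0.15,stop=0.3)
json.dump(list(q),open("q.json","w"))
E
```

```text
[-3.14119327e+00  3.37397172e-04 -1.82638618e+00] 2.4368888550395926 [ 1.03704852  0.40115424 -0.25036987]
19.94282496716512 [ 5.5613e+02  2.2378e+02  1.2229e+02  1.0000e-01  1.6000e-01 -3.0000e-02
  3.0000e-02] 20.7667
[-0.415  0.655 -0.024  1.743  0.021  0.743  2.437]
2.287 xyz [556.28 224.18 122.27] F [ 0.  -0.2  1.1] Mz 0.1 t 21.06
2.137 xyz [556.26 224.25 122.26] F [-0.4  0.1  0.4] Mz 0.11 t 21.35
1.987 xyz [556.26 224.35 122.27] F [-0.4 -0.1  1.5] Mz 0.103 t 21.64
1.837 xyz [556.28 224.39 122.26] F [-0.1  1.2  1.7] Mz 0.079 t 21.93
1.687 xyz [556.3  224.44 122.25] F [-1.   0.7  1.9] Mz 0.112 t 22.23
1.537 xyz [556.32 224.48 122.25] F [-0.8  1.6  2.2] Mz 0.106 t 22.52
```

```bash
python3 - <<'E'
from rd import *
import json
q=np.array(json.load(open("q.json")))
q=turn(q,q[6]-0.55,0.04,stop=0.3)
json.dump(list(q),open("q.json","w"))
E
```

```text
1.497 xyz [556.31 224.47 122.25] F [-0.4  1.5  1.9] Mz 0.168 t 22.79
1.457 xyz [556.33 224.44 122.25] F [-0.2  1.5  2.1] Mz 0.179 t 23.07
1.417 xyz [556.36 224.4  122.26] F [-0.6  2.   2.2] Mz 0.203 t 23.34
1.377 xyz [556.37 224.38 122.26] F [-0.3  2.3  2.1] Mz 0.174 t 23.62
1.337 xyz [556.38 224.36 122.25] F [-0.8  1.9  2.2] Mz 0.167 t 23.89
1.297 xyz [556.35 224.35 122.24] F [-0.   2.9  1.8] Mz 0.174 t 24.17
1.257 xyz [556.41 224.32 122.26] F [-0.5  2.6  2.4] Mz 0.171 t 24.44
1.217 xyz [556.39 224.33 122.26] F [0.  2.6 2.5] Mz 0.309 t 24.72
STOP
```

```bash
python3 - <<'E'
from rd import *
import json
a,s=rd(8,0.02);print(a.round(3),s[6].round(3))
q=np.array(json.load(open("q.json")))
if a[6]<0.36:
    q=turn(q,q[6]-0.02,0.02,n=8)
json.dump(list(q),open("q.json","w"))
E
```

```text
[ 5.56376e+02  2.24326e+02  1.22255e+02 -2.50000e-01  2.36300e+00
  2.41900e+00  3.11000e-01] 0.029
1.197 xyz [556.36 224.32 122.25] F [-0.5  2.8  2.3] Mz 0.387 t 25.17
```

The torque is now 0.2–0.27 N m above the plateau, so the screw is firm and I stop turning. I relieve the torque within the play, draw the key straight out and go back over the rack.

```bash
python3 - <<'E'
from rd import *
import json
q=np.array(json.load(open("q.json")))
q[6]+=0.12;robot.move_j(list(q));a,s=rd();print("relaxed",a.round(2))
robot.movel([556.35,224.3,142],max_speed=50)
print(monitor.get_ft_force())
robot.movel([556.35,224.3,168],max_speed=120)
robot.movep([501.8,-177.8,165],[np.pi,0,3.070])
robot.wait(0.3);a,s=rd();print(a.round(2),monitor.get_orientation(),monitor.get_finger_gap(),monitor.get_joint_pos(),monitor.get_time())
for n in ["scene","top","wrist"]:
    f=cams.grab_frame(n);np.savez(f"pics/b_{n}.npz",**f);cv2.imwrite(f"pics/b_{n}.png",f["pixels"][:,:,::-1])
cv2.imwrite("pics/b_crop.png",cv2.resize(np.load("pics/b_scene.npz")["pixels"][110:230,160:290,::-1],None,fx=5,fy=5,interpolation=cv2.INTER_CUBIC))
E
```

```text
relaxed [ 5.5631e+02  2.2404e+02  1.2223e+02 -3.3000e-01  2.0800e+00  3.2400e+00
  3.0000e-02]
[ 0.77909438 -0.30223738 -0.86241389]
[ 5.0204e+02 -1.7728e+02  1.6499e+02 -2.2000e-01 -3.0000e-01 -1.4600e+00
 -0.0000e+00] [3.14155321e+00 4.26276546e-05 3.07083876e+00] 20.56151735478546 [ 0.26313394  0.51343084  0.03502101  1.89078645 -0.02564153  0.73776852
  1.81266025] 28.3
```

View pics/b_crop.png

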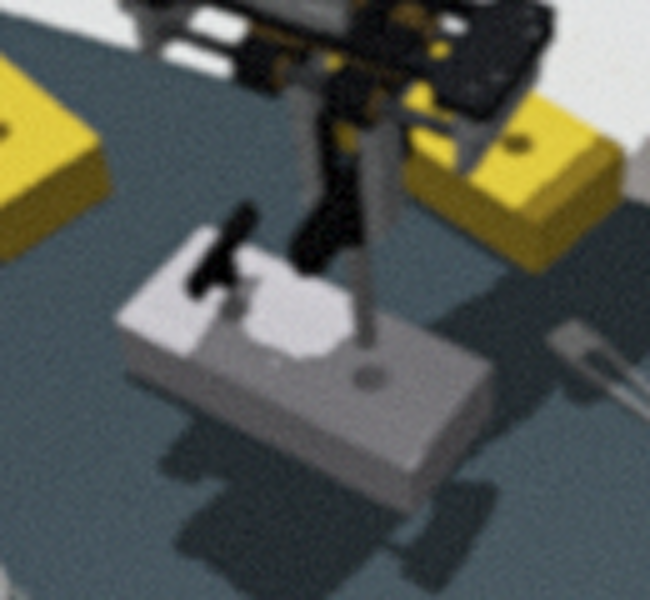

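View pics/b_wrist.png

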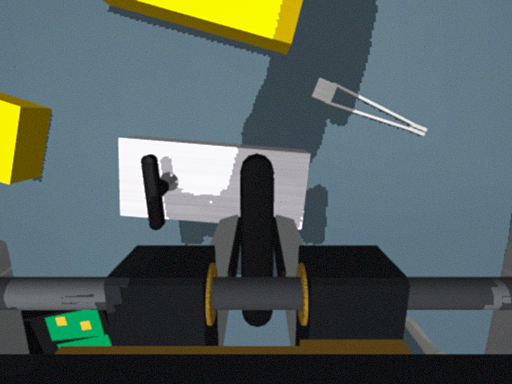

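View pics/b_scene.png

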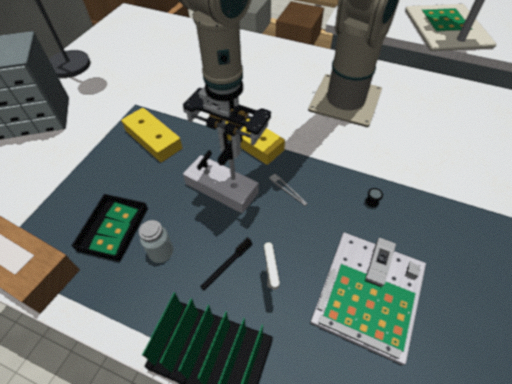

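The scene crop shows the key's tip at (366,345) above its empty hole at (371,377). The panel, clamp and the other things are unmoved. I check the tip against the hole by ray casting, then lower the key with a light threshold.

```bash
python3 - <<'E'
from rd import *
f=load("b_scene")
P=lambda x,y:(160+(x+.5)/5-.5,110+(y+.5)/5-.5)
print("hole",onz(f,*P(371,377),45).round(1),"tip",onz(f,*P(366,343),75).round(1))
r=robot.movel([501.8,-177.8,137],max_speed=100)   # tip z 47
r=robot.movel([501.8,-177.8,125],max_speed=30,threshold=5)
a,s=rd();print("entry",r,a.round(2),monitor.get_time())
if not r:
    r=robot.movel([501.8,-177.8,95.5],max_speed=25,threshold=4)
    a,s=rd();print("floor",r,a.round(2),monitor.get_time())
E
```

```text
hole [ 504.7 -174.9   45. ] tip [ 505.8 -175.2   75. ]
entry False [ 5.0186e+02 -1.7783e+02  1.2503e+02 -0.0000e+00  1.6000e-01 -1.3600e+00
  1.0000e-02] 29.5167
floor True [ 5.0174e+02 -1.7776e+02  9.6530e+01 -1.0000e-02 -4.1000e-01  5.4500e+00
  0.0000e+00] 30.6583
```

Floor contact came at z 96.5, the same height it was taken from. I let go, back off upward, and look again.

```bash
python3 - <<'E'
from rd import *
robot.movel([501.8,-177.8,97],max_speed=20)
print(rd()[0].round(2))
let_go();robot.movel([501.8,-177.8,160],max_speed=80)
robot.movep([501.8+30,-177.8,260],[np.pi,0,3.07])
robot.wait(0.3)
for n in ["scene","top","wrist"]:
    f=cams.grab_frame(n);np.savez(f"pics/e_{n}.npz",**f);cv2.imwrite(f"pics/e_{n}.png",f["pixels"][:,:,::-1])
s=load("e_scene");w=load("e_wrist")
H=np.zeros((600,800,3),np.uint8)
H[:400,:400]=cv2.resize(s["pixels"][110:210,170:270,::-1],(400,400),interpolation=cv2.INTER_CUBIC)
H[:400,400:]=cv2.resize(s["pixels"][230:330,330:430,::-1],(400,400),interpolation=cv2.INTER_CUBIC)
H[400:,:400]=cv2.resize(w["pixels"][80:230,106:406,::-1],(400,200))
cv2.imwrite("pics/e_all.png",H)
print(monitor.get_ft_force(),monitor.get_time())
a=load("scene0")["pixels"].astype(int);d=np.abs(a-s["pixels"]).max(2);d[:230]=0;n,l,st,c=cv2.connectedComponentsWithStats((d>60).astype(np.uint8));print([(st[i,4],c[i].round(0).tolist()) for i in range(1,n) if st[i,4]>8])
E
```

```text
[ 5.0142e+02 -1.7768e+02  9.6680e+01 -2.6000e-01  1.6000e-01 -1.0700e+00
  0.0000e+00]
[ 0.16371602  0.48009503 -0.87548603] 34.0833
[]
```

View pics/e_all.png

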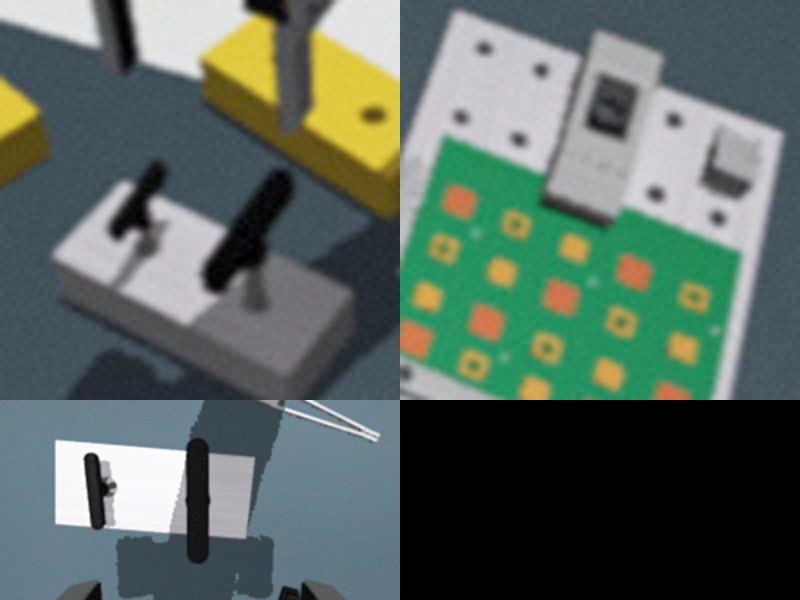

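The key stands upright in its hole at crop (255,270), and the panel and step block look unchanged. There is time left, so I check the screw's hex angle from the first view pose.

```bash
python3 - <<'E'
from rd import *
y=3.06; tx=np.array([np.cos(y),np.sin(y)]);p=np.array([562,222])-28*tx
robot.movep([*p,140],[np.pi,0,y]);robot.movel([*p,95],max_speed=100);robot.wait(0.2)
f=cams.grab_frame("wrist");np.savez("pics/v_slot.npz",**f);cv2.imwrite("pics/v_slot.png",f["pixels"][:,:,::-1])
a=cv2.resize(f["pixels"][138:202,224:290,::-1],None,fx=9,fy=9,interpolation=cv2.INTER_CUBIC)
a=(255*(cv2.normalize(a,None,0,255,cv2.NORM_MINMAX)/255.)**0.6).astype(np.uint8);cv2.imwrite("pics/v_crop.png",a);print(monitor.get_time())
E
```

```text
36.4833
```

View pics/v_crop.png

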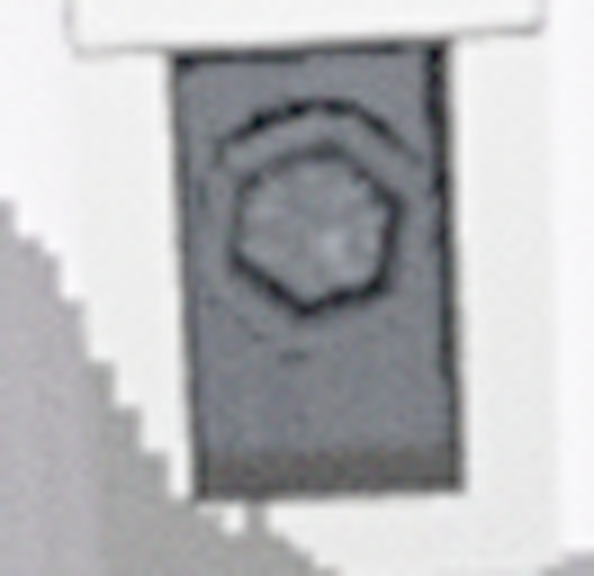

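The hex corners moved about 22° mod 60°, which means 142° (2.48 rad) turned. From about 0.35 that puts the screw at about 2.83, which is firm. I back off and hand in.

```bash
python3 - <<'E'
from rd import *
p=monitor.get_tool_pos();robot.movel([p[0],p[1],200],max_speed=120);robot.wait(0.2)
print(monitor.get_time(),monitor.get_qd());print(workorder.finish_job())
E
```

```text
37.7083 [ 0.0016223  -0.00418743  0.00080177 -0.00481032  0.00104981  0.00166081
 -0.00027832]
the job is handed in; nothing more can be done
None
```

The panel is clamped, the larger key is back upright in its hole in the rack, and the job was handed in at 37.7 s.

**Seating:** I saw the screw head in a wrist view and lowered the key there with a light touch. It slid straight into the hex socket, stopping at the seated depth with about 7 N of push, slightly over the 4–6 N suggested. No search along the slot was needed.

**Turning:** I turned the screw clockwise in two grasps of about 1.5 and 1.2 rad. The turning torque stayed around 0.08–0.2 N m, then rose to 0.39 N m, and I stopped there. I took the strain off, drew the key out and lowered it into its hole with a light touch.

**Last checks:**
- **Screw:** the hex has moved by about 142°, which puts the screw at about 2.83 rad, against firm at 2.8.
- **Key:** it stands upright in its hole.
- **Panel and other things:** before-and-after pictures of the lower part of the scene, with the panel, step block, bottle and brush, show no change. The rest I judged by eye.

**Disagreements:**
- **Finger gap:** it read about 20 mm on the 18 mm bar throughout, but the hold was firm.
- **Hole position:** the scene camera put the hole about 3–4 mm from the position I used. It put the key's tip off by about as much, so I trusted the position the key was taken from, and it went in freely.

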